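# Wedge the gate, turn the keyed rest and slide it home

### The arm

A 7-joint arm with a two-finger parallel gripper is mounted at the origin on the work surface. World frame = base frame: x ahead of the robot, y to its left, z up, the work surface at z = 0. Lengths are in m, angles in rad, forces in N, time in s.
With the tool pointing down it reaches from about 0.35 to 0.775 m from the base axis. Payload 3.1 kg.
Tool frame: the origin (TCP) lies midway between the tips of the shut fingers; the grasp point (between the pads) lies 19 mm behind it; z points along the fingers, y is the line along which they close (so a half turn about z gives the same grasp; the last joint's range is limited). The gripper opens to 85 mm and grips with 20 to 120 N. Pads are 22 mm wide; open, the fingers measure 114 mm over their backs; the gripper's body (76 mm by 85 mm) begins 54 mm behind the grasp point. The pads swing forward as they close: fully open they stand 13 mm farther back than shut.
Start: joints at [-1.286, 0.311, 0.014, 1.512, -0.004, 1.319, -0.027], TCP at [0.177, 0.521, 0.231] pointing down, gripper open.
Joint ranges: [-2.7, 2.7], [-0.3, 1.91], [-1.27, 1.3], [0.12, 2.57], [-1.44, 4.58], [0.2, 2.03], [-3.05, 3.05]. Speed limits (rad/s): [2.79, 2.79, 3.14, 3.14, 3.14, 3.14, 3.14].

### API

Orientations are given as a unit quaternion [x, y, z, w].
In Python, from bench import ctrl, hand, capture, get_calibration, finder gives the robot as it stands. The module is installed in compiled form; this text tells all that it offers. Calls block until the motion is done:
- ctrl.move_pose(position, orientation): joint-space move of the TCP to a pose.
- ctrl.move_l(position, attitude=None, velocity=0.15, threshold=None): straight line of the TCP; attitude=None keeps the orientation; velocity is the mean speed in m/s. With threshold (N) it stops when the force on the tool has changed by that much, and returns True; else False.
- ctrl.movej(angles): joint-space move.
- hand.gripper_open() and hand.grab(f_grip=None): open the fingers fully, or close them until they stop; f_grip is the grip in N (None keeps the last).
- ctrl.pause(seconds).
- ctrl.ik(position, orientation): joint angles nearest the present ones, or None.
- ctrl.sense(): the state.
- capture(name): name is "side" or "top"; returns the picture (384x512x3 uint8, red, green, blue); there is no depth.
- get_calibration(name): a dict with "fx", "fy", "cx", "cy" (pixels), "k1" (the pictures are not rectified: a ray, as slopes to the right and down, at radius r is drawn at 1 + k1 r^2 times it, then the intrinsics apply), "extrinsics" (4x4, takes a point from world to camera coordinates). Camera axes: x right, y down, z forward; pixel columns grow to the right and rows downward; lengths in m; the calibration is good to about 2 mm. A picture is of the moment at which its call begins. get_calibration takes no time and is no camera call.
A pose or a line that the arm cannot do raises ctrl.MotionError and nothing moves.
- ctrl.close_job(): hands the job in; it is judged then, once.
Trained networks look in the newest picture that a camera, given by its name, has taken for a name from the list of things; names that differ only in an ending like _2 or _b are one class to them, and where a whole thing is asked for, a point or a joint stands for the part that bears it (a point fixed in the world has none). Each returns a list of dicts, best first, with "p" (0 to 1); they miss things now and then, are a little off and sometimes report something else, mostly with a low value. They report only what shows in the picture. A call takes as long as a camera call. They do not tell look-alikes from the thing itself.
- finder.trace(camera, name): "mask" (384x512 bool, what is visible of it) and "location" ([column, row] in pixels, amid what is visible of it).
The state is a dict: "clock": time; "q": joint angles; "joint_velocities": joint speeds; "joint_efforts": joint torques, N m; "position": TCP position; "tool_rot": TCP orientation; "wrist_force": force on the tool from outside, world axes, zero at the start; "moment": the same for the moment, N m; "finger_gap": finger opening in m; "grasp_force": force on a finger pad.
Only numpy, scipy, OpenCV 4.12 (cv2) and the standard library are available. Lean on these libraries where they do the work, as an engineer would, in place of code of your own. Each camera call takes 0.05 s, during which the arm holds its last target. There are 200 camera calls.

### The job

The brass stone rest is parked in the round seat of the bedplate, turned so that the flats of its foot do not match the slot, and a sprung gate bars the slot. First push the wooden wedge along its channel until it holds the gate fully open by itself; then turn the rest in its seat until the flats line up with the slot, and slide it, without lifting it, fully home against the end of the slot. Leave the wedge holding the gate open and do not disturb the other things on the bench.

Things in the scene. Friction and masses are not known exactly. Their poses are not given: they have to be found in the camera images.
- bed: Grey bedplate fixed on the bench. Origin: on its underside (bench level) below the centre of the round seat; z up, x along the slot from the seat to its closed end. In this frame, mm ('bed'): plate x -100..135, y -108..45, top z 8; steel walls of seat and slot rise to z 18. A pillar guiding the gate stands at x 32..50, y -104..-92, top z 42.
- seat (a point): Centre of the round seat, on the plate's top face (bed 0, 0, 8 mm). Its wall is 10 mm thick, inside radius 31 mm, top z 18 mm, and opens at bed +x into the slot, 43 mm wide (bed y -21.5..21.5).
- slot_end (a point): Where the rest's origin lies when it is fully home: on the plate's top face, 90 mm from the seat along the slot (bed 90, 0, 8 mm). The slot's end wall has its inner face at bed x 120 mm.
- rest: Stone rest, about 0.55 kg, loose in the seat. Origin: centre of the foot's underside, z up. Brass foot 12 mm high: disc 60 mm across with two flats 40 mm apart (at y +-20, parallel to x). On it a brass arm, y +-6 mm, runs parallel to the flats along -x to x -88, 12 to 30 mm above the underside, over the seat wall. Steel post 20 mm thick at the centre, with a cross bar on top, 63 mm high.
- channel (a point): Middle of the wedge channel beside the seat, on the plate's top (bed 0, -59.5, 8 mm). The channel runs along bed x between a fence on the slot's side (face at bed y -46, top z 18 mm) and an outer curb (face at bed y -73, top z 14 mm, bed x -95..28 only). The stop for the wedge's nose stands at bed x 122 (top z 18 mm).
- bar_end (a point): Middle of the arm's end face (rest frame -88, 0, 21 mm). At the start the arm is swung to the bed's +y side: the rest's yaw is 0.5 to 1.5 rad clockwise (from above) of the bed's. Turned counter-clockwise to the bed's yaw, the arm points to bed -x and the foot fits the slot; the half turn from there fits as well.
- wedge: Wooden wedge, 105 x 24 x 20 mm high, 60 g, lying on the plate in its channel. Origin: centre of the underside at mid-length; x along the channel, the way it is pushed (bed +x). The rear 45 mm is 24 mm wide (y +-12), then the -y side tapers over 60 mm to a nose 5 mm wide (y 7..12) at x 52.5. At the start the nose is 7 to 23 mm short of the gate's pin.
- wedge_tail (a point): Middle of the wedge's rear end face, 10 mm above its underside. The face is free to be pushed from behind; driving the wedge takes under 10 N. Pushed 90 to 110 mm, its nose meets a stop (wedge origin at bed x 69.5 mm); the gate is fully open and stays so once the origin is past bed x 51 mm.
- gate (a joint): Sprung gate sliding across the slot: 0 shut, its blade reaching 12 mm into the slot at bed x 36..46; grows (m) as it opens towards bed -y, about 0.017 when held by the wedge's full width, stop at 0.022. The spring pushes it shut with 2 N, 3 N when open. Dark steel bridge over the rail, 10 mm wide, 32 to 38 mm above the bench, blade at its slot end, pin at its outer end.
- gate_pin (a point): Top of the gate's steel pin, 8 mm thick, on its axis, at the bridge's outer end (bed 41, -57, 38 mm when shut). The wedge passes under the bridge and drives the pin outward (bed -y).
- jar: Bystander: glass jar, 48 mm across, 65 mm high. Origin: centre of its underside.
- tin: Bystander: aluminium tin, 56 mm across, 50 mm high. Origin: centre of its underside.
- weight: Bystander: small brass weight, 18 mm across, 26 mm high. Origin: centre of its underside.
- dishlet: Bystander: white ceramic bowl, 72 mm across, 25 mm high. Origin: centre of its underside.
- driver: Bystander: screwdriver, 170 mm long, lying along its x axis.
- brush: Bystander: brush, 170 mm long, lying along its x axis.
- lapring: Bystander: copper lap disc with a hole, 90 mm across, 12 mm high, lying flat. Origin: centre of its underside.
- mug: Bystander: blue mug, 76 mm across, 85 mm high. Origin: centre of its underside.
Not all that is in view belongs to the job. Several things have the shape of the rest; the one meant has the colours described above. What is shaped like the wedge but green or orange is not meant.

How it is judged:
On the way, in this order (a step that is already met when the one before it is completed fails the run):
1. the wedge holds the gate open, the robot not touching the gate (value of joint gate above 0.0145 m and x of wedge in the frame of bed above 0.045 m and contact force between gate and the arm below 0.1 N and contact force between gate and the fingers below 0.1 N), for 0.2 s.
2. the rest is turned so that its flats are in line with the slot (angle between the x axis of rest and the x axis of bed, either way round below 0.12 rad), for 0.1 s.
At the end, for the whole second after the job is handed in: The rest stands flat and still, home in the slot: within 4.5 mm of its end (5 mm of slot_end), flats in line within 0.08 rad. The wedge lies still and flat in its channel (origin past bed x 45 mm), holding the gate open by over 14.5 mm (x of rest in the frame of bed above 0.0855 m and horizontal distance between rest and slot_end below 0.005 m and angle between the x axis of rest and the x axis of bed, either way round below 0.08 rad and z of rest in the frame of bed below 0.0105 m and angle between rest's own z axis and vertical below 0.05 rad and linear speed of each of rest, wedge below 0.01 m/s and value of joint gate above 0.0145 m and x of wedge in the frame of bed above 0.045 m and z of wedge in the frame of bed below 0.012 m); the robot touches nothing.
It fails at once if the rest is lifted (more than 8 mm) instead of slid (z of rest in the frame of bed above 0.016 m).
It fails at once if the rest is tipped (angle between rest's own z axis and vertical above 0.3 rad).
It fails at once if a bystander is moved by more than 30 mm (distance of any of jar, tin, weight, dishlet, driver, brush, lapring, mug from where it was at the start of the episode above 0.03 m).
It also fails if it takes over 59 s, if anything falls off the work surface, if the arm or the gripper's body presses on something with over 40 N, if the wrist force passes 120 N, or if a joint passes its speed limit or range.

## Working session

There is one attempt and no reset: what is moved stays moved. The work goes in short steps, each a Python script; the robot and the scene stay as the last script left them, time stands still between calls to the robot, and variables do not carry over. Pictures are saved under pics/ and viewed, at most 10 in all, crops included, and the job is handed in when it is done.

```bash
mkdir -p pics
python3 - <<'E'
from bench import *
import cv2,numpy as np
ims=[]
for c in("top","side"):
    im=capture(c); cv2.imwrite(f"pics/{c}0.png",im[:,:,::-1])
    k=get_calibration(c); print(c,{a:np.round(np.array(b),4).tolist() for a,b in k.items()})
    for n in("bed","rest","wedge","wedge_tail","gate_pin","bar_end","seat","slot_end","channel","gate"):
        print(n,[(round(d["p"],2),np.round(d["location"]).tolist(),int(d["mask"].sum())) for d in finder.trace(c,n)][:5])
print(ctrl.sense())
E
```

```text
top {'fx': 449.8643, 'fy': 449.8643, 'cx': 265.7188, 'cy': 182.8016, 'k1': 0.0355, 'extrinsics': [[0.0255, -0.9996, 0.0143, -0.0446], [-0.9925, -0.0271, -0.1195, 0.5425], [0.1199, -0.0111, -0.9927, 1.1273], [0.0, 0.0, 0.0, 1.0]]}
bed [(0.93, [264.0, 166.0], 4244), (0.43, [111.0, 137.0], 894)]
rest [(0.94, [279.0, 182.0], 479), (0.59, [181.0, 168.0], 442)]
wedge [(0.84, [294.0, 160.0], 306), (0.75, [357.0, 184.0], 336), (0.67, [350.0, 124.0], 298)]
wedge_tail [(0.84, [359.0, 183.0], 339), (0.52, [264.0, 162.0], 69), (0.49, [352.0, 124.0], 321)]
gate_pin [(0.67, [262.0, 163.0], 94), (0.6, [117.0, 218.0], 444)]
bar_end [(0.8, [313.0, 264.0], 471), (0.61, [181.0, 170.0], 415), (0.57, [284.0, 180.0], 411)]
seat [(0.67, [268.0, 164.0], 4392), (0.55, [278.0, 182.0], 448)]
slot_end [(0.67, [265.0, 168.0], 4248)]
channel [(0.91, [268.0, 165.0], 4516)]
gate [(0.46, [264.0, 160.0], 125), (0.32, [258.0, 117.0], 558)]
side {'fx': 390.7279, 'fy': 390.7279, 'cx': 261.1861, 'cy': 195.3052, 'k1': -0.0372, 'extrinsics': [[0.8139, -0.5805, 0.0243, -0.4842], [-0.2778, -0.4255, -0.8612, 0.1778], [0.5103,
[... 885 characters left out ...]
.01399369,  1.511518  , -0.00442721,
        1.31917003, -0.02721061]), 'joint_velocities': array([ 1.03433102e-03, -8.67999864e-05,  2.06767110e-03,  4.67544627e-04,
        6.02407788e-04,  1.60080605e-03, -2.65641812e-04]), 'joint_efforts': array([-2.23339275e-04, -3.79820609e+01,  1.45485979e-01, -2.30859017e+01,
        1.20931549e-02,  2.19802292e-03, -5.14127141e-07]), 'position': array([0.17650556, 0.52092742, 0.23129293]), 'tool_rot': array([ 1.62627256e-01,  9.86687577e-01,  1.48196138e-05, -1.49134834e-06]), 'wrist_force': array([ 0.12679461, -0.12859831,  1.22764482]), 'moment': array([ 0.05799641,  0.03156019, -0.03362937]), 'grasp_force': 0.0, 'finger_gap': 0.08562575760081911}
```

View pics/top0.png

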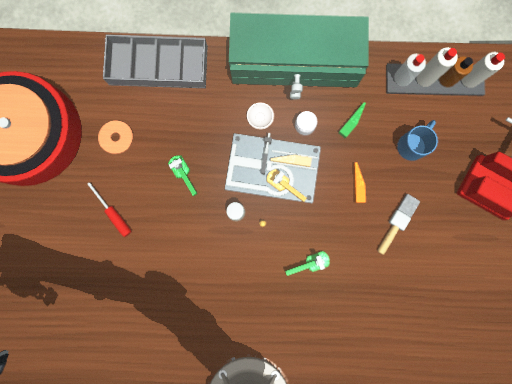

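View pics/side0.png

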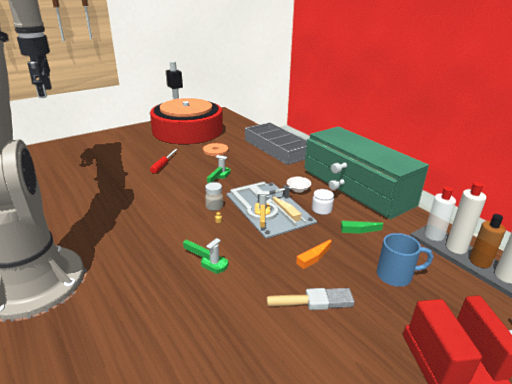

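The top view shows the bed at (272,168). The brass rest is at (279,181) with its arm pointing down-right, the wooden wedge at (291,160) and the gate bridge at (266,152). The look-alikes are green rests at (180,165) and (318,262), a green wedge at (352,120) and an orange one at (360,183). The things meant are the brass and plain wood ones on the bed, which I'll confirm in an enlarged crop.

```bash
cat > h.py <<'E'
from bench import *
import cv2,numpy as np
from scipy.optimize import minimize,least_squares
def proj(c,P):
    k=get_calibration(c);E=np.array(k["extrinsics"]);P=np.atleast_2d(P)
    C=P@E[:3,:3].T+E[:3,3];s=C[:,:2]/C[:,2:];s=s*(1+k["k1"]*(s**2).sum(1,keepdims=True))
    return s*[k["fx"],k["fy"]]+[k["cx"],k["cy"]]
def unproj(c,uv,z):
    f=lambda p:(proj(c,[p[0],p[1],z])[0]-uv)
    return least_squares(f,[.5,0]).x
def b2w(b,P):
    P=np.atleast_2d(np.array(P,float));x,y,t=b;c,s=np.cos(t),np.sin(t)
    return np.c_[x+c*P[:,0]-s*P[:,1],y+s*P[:,0]+c*P[:,1],P[:,2]]
def w2b(b,p):
    c,s=np.cos(b[2]),np.sin(b[2]);d=np.array(p)[:2]-b[:2];return np.array([c*d[0]+s*d[1],-s*d[0]+c*d[1]])
PL=np.array([[-100,-108,8],[135,-108,8],[135,45,8],[-100,45,8]])/1e3
def overlay(c,im,polys,box,s,name):
    x0,y0,x1,y1=box
    o=cv2.resize(im[y0:y1,x0:x1,::-1],None,fx=s,fy=s,interpolation=cv2.INTER_CUBIC)
    for P,col in polys:
        q=((proj(c,P)-[x0,y0]+.5)*s-.5)*16
        cv2.polylines(o,[q.round().astype(np.int32)],True,col,1,cv2.LINE_AA,4)
    cv2.imwrite(name,o)
E
cat > fit.py <<'E'
from h import *
im=capture("top");m=finder.trace("top","bed")[0]["mask"].astype(np.uint8)
m=cv2.morphologyEx(m,cv2.MORPH_CLOSE,np.ones((9,9)))
cap2=capture("side");m2=finder.trace("side","bed")[0]["mask"].astype(np.uint8)
def soft(c,b):
    o=np.zeros((384*4,512*4),np.uint8)
    P=b2w(b,np.r_[PL,PL*[1,1,0]])
    q=cv2.convexHull((proj(c,P)*4+1.5).astype(np.float32))
    cv2.fillPoly(o,[(q*16).astype(np.int32)],255,shift=4)
    return cv2.resize(o,(512,384),interpolation=cv2.INTER_AREA)/255.
p0=unproj("top",[279,181],.008)
def run(cams):
    f=lambda b:sum(np.abs(soft(c,b)-M).sum() for c,M in cams)
    best=None
    for t in (1.3,1.5,1.7):
        r=minimize(f,[*p0,t],method="Nelder-Mead",options=dict(initial_simplex=[[*p0,t],[p0[0]+.01,p0[1],t],[p0[0],p0[1]+.01,t],[*p0,t+.15]],maxiter=400))
        if best is None or r.fun<best.fun:best=r
    return best
r=run([("top",m)]);print(r.x,r.fun)
r2=run([("side",m2)]);print(r2.x,r2.fun)
b=r.x;np.save("b.npy",b)
a=np.linspace(0,2*np.pi,40)
ring=lambda R,z:np.c_[R*np.cos(a),R*np.sin(a),0*a+z]
G=(0,255,0);R=(0,0,255)
polys=[(b2w(b,PL),G),(b2w(b,ring(.041,.018)),R),(b2w(b,[[.036,-.02,.038],[.046,-.02,.038],[.046,-.057,.038],[.036,-.057,.038]]),R),(b2w(b,[[.032,-.104,.042],[.05,-.104,.042],[.05,-.092,.042],[.032,-.092,.042]]),G),(b2w(b,[[-.095,-.073,.014],[.028,-.073,.014]]),G)]
overlay("top",im,polys,(215,120,335,210),6,"pics/crop1.png")
E
python3 fit.py
```

```text
[ 0.55513361 -0.06032714  1.43993041] 561.2588235294116
[ 0.55365563 -0.06149426  1.44763342] 748.0274509803921
```

View pics/crop1.png

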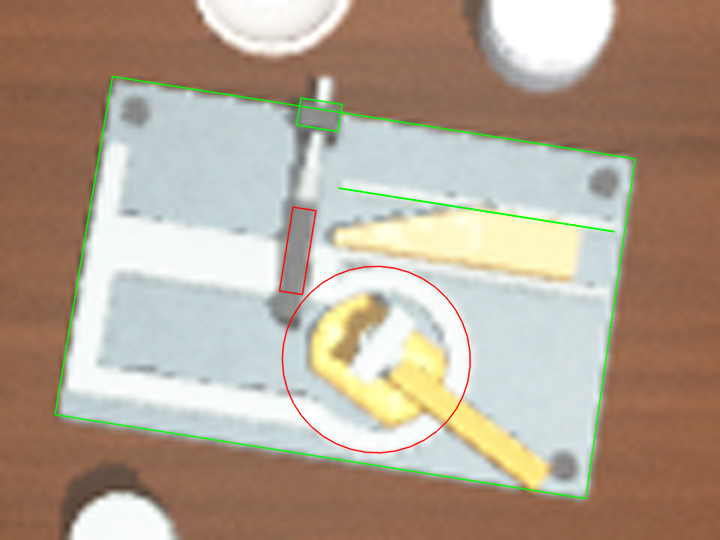

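The crop confirms it: the brass rest with the steel post is at (278,177), its arm ending at (305,200). The wooden wedge has its nose at (270,159) and tail at (311,162), and the bed overlay matches to about a pixel. First I'll push the wedge.

```bash
cat >> h.py <<'E'
from scipy.spatial.transform import Rotation as Ro
b=np.load("b.npy") if __import__("os").path.exists("b.npy") else None
def quat(phi):  # tool y at angle phi, z down
    c,s=np.cos(phi),np.sin(phi)
    return Ro.from_matrix(np.array([[-s,c,0],[c,s,0],[0,0,-1]])).as_quat()
def W(x,y,z): return b2w(b,[x/1e3,y/1e3,z/1e3])[0]
E
python3 - <<'E'
from h import *
c=lambda u,v:np.array([u,v])/6+[215,120]-.4
print("tail",w2b(b,unproj("top",c(577,250),.026))*1e3,"nose",w2b(b,unproj("top",c(332,237),.028))*1e3)
e=w2b(b,unproj("top",c(540,475),.036));print("armend",e*1e3,"rest yaw rel",np.arctan2(-e[1],-e[0]))
print("post",w2b(b,unproj("top",c(383,345),.071))*1e3)
tail=w2b(b,unproj("top",c(577,250),.026))[0]*1e3
q=quat(b[2]-np.pi/2); print(ctrl.ik(W(tail-30,-59.5,120),q))
hand.grab(20)
ctrl.move_pose(W(tail-32,-59.5,130),q)
ctrl.move_l(W(tail-32,-59.5,21.5))
t=ctrl.move_l(W(tail+5,-59.5,21.5),velocity=.03,threshold=2)
s=ctrl.sense();print(t,w2b(b,s["position"])*1e3,s["position"][2],s["wrist_force"],s["clock"])
E
```

```text
tail [-79.09846982 -59.85087726] nose [ 27.11439226 -48.30806964]
armend [-76.61621639  40.87099487] rest yaw rel -0.4900489065822309
post [-1.06413334  0.91890399]
[-0.36966373  0.75840142  1.07067791  1.4784303  -0.67548511  1.30628289
  0.63148665]
False [-74.29600638 -59.48132473] 0.021536720884916333 [ 0.32523892  0.55514662 -0.32124435] 7.2167
```

Run:
```python
from h import *
t=ctrl.move_l(W(4,-59.5,21.5),velocity=.04,threshold=18)
s=ctrl.sense();print(t,w2b(b,s["position"])*1e3,s["position"],s["wrist_force"],s["clock"])
ctrl.move_l(W(-25,-59.5,21.5),velocity=.1)
ctrl.move_l(W(-60,-59.5,150),velocity=.2)
ctrl.move_l(W(-60,-250,230),velocity=.3)if 0 else None
im=capture("top");overlay("top",im,[(b2w(b,PL),(0,255,0))],(215,120,335,210),6,"pics/c2.png")
im=capture("side");cv2.imwrite("pics/s2.png",cv2.resize(im[165:245,220:330,::-1],None,fx=6,fy=6,interpolation=2))
```

```text
False [  4.35048082 -59.43415046] [ 0.61462726 -0.06376958  0.02129888] [-2.31868695 -2.18132622 -0.37814172] 9.3167
```

View pics/c2.png

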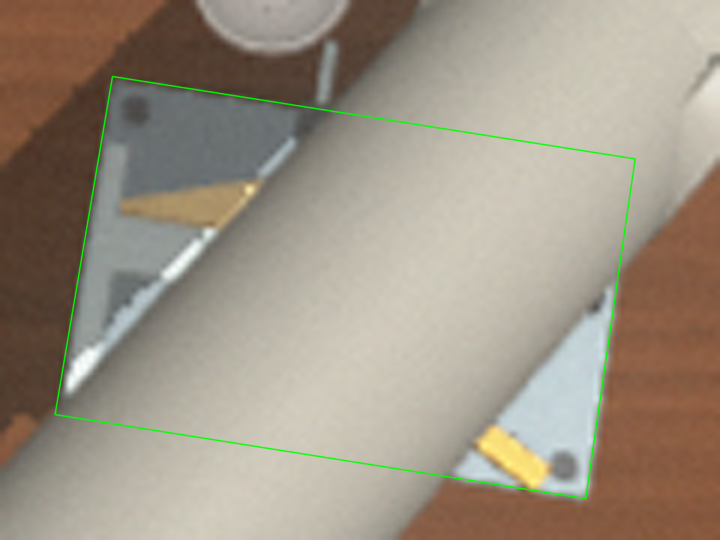

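View pics/s2.png

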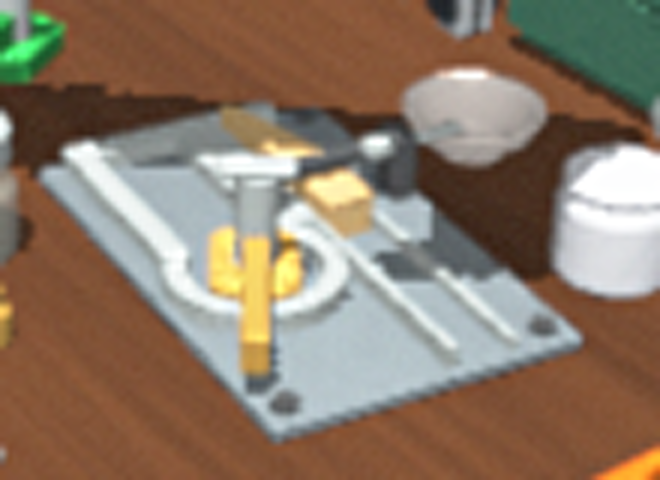

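The wedge nose has reached the stop at crop (122,208), the tail is past the bridge's near side, and the gate is held open with the pin pushed outward. Next I'll grip the rest's cross bar and turn it.

Run:
```python
from h import *
for k in (0,np.pi):
    f=b[2]-.5-k
    print(k,[None if (q:=ctrl.ik(W(x,0,46),quat(f+d)))is None else np.round(q,2).tolist() for x,d in((0,0),(0,.5),(91,.5))])
f=b[2]-.5
hand.gripper_open()
ctrl.move_pose(W(0,0,150),quat(f))
ctrl.move_l(W(0,0,46),velocity=.1,threshold=15)
s=ctrl.sense();print(s["position"],s["wrist_force"],s["q"])
hand.grab(30)
s=ctrl.sense();print(s["finger_gap"],s["grasp_force"],s["wrist_force"],s["clock"])
im=capture("side");cv2.imwrite("pics/s3.png",cv2.resize(im[135:245,220:330,::-1],None,fx=5,fy=5,interpolation=2))
```

```text
0 [[-0.51, 0.63, 0.85, 1.75, -0.55, 1.01, 1.48], [-0.44, 0.59, 0.73, 1.75, -0.46, 0.98, 1.91], [-0.59, 0.61, 0.73, 1.72, -0.47, 1.0, 1.75]]
3.141592653589793 [[-0.66, 0.77, 1.12, 1.75, -0.77, 1.13, -1.48], [-0.72, 0.9, 1.3, 1.76, -0.92, 1.24, -0.87], [-0.86, 0.9, 1.28, 1.73, -0.92, 1.25, -1.05]]
[ 0.55584292 -0.06057201  0.04673237] [-0.11219104  0.2338109   0.24088086] [-0.51492666  0.63451914  0.85303338  1.74857046 -0.55360466  1.01524327
  1.48428687]
0.019079717700968796 29.34618651866913 [-0.55196669 -0.62328854  1.95898248] 14.1
```

View pics/s3.png

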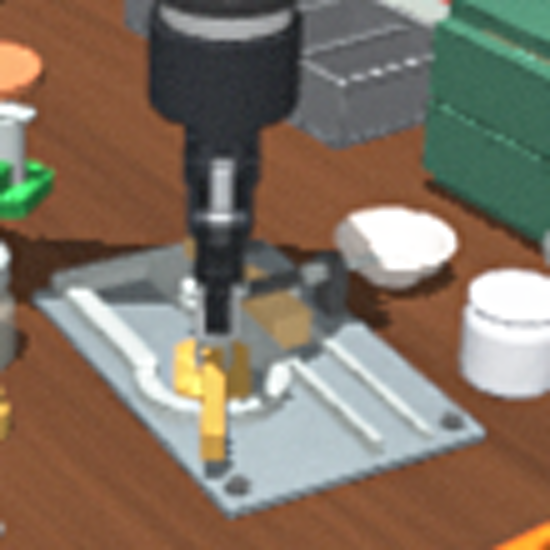

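The bar is gripped (19 mm gap), with the rest's arm still in its starting direction at crop (212,440). Now I'll turn it, keep the force in view and look.

Run:
```python
from h import *
f=b[2]-.5; z=ctrl.sense()["position"][2]*1e3
for d in np.linspace(.1,.5,5):
    ctrl.move_pose(W(0,0,z),quat(f+d))
s=ctrl.sense();print(s["finger_gap"],s["position"],s["wrist_force"],s["moment"],s["clock"])
for c in("top","side"):
    im=capture(c)
    for n in("rest",):print(c,[(round(d["p"],2),np.round(d["location"],1).tolist()) for d in finder.trace(c,n)])
    h=[(b2w(b,np.array([[-88,-6,38],[-88,6,38],[-10,6,38],[-10,-6,38]])/1e3),(0,0,255))]
    overlay(c,im,h,(215,120,335,230) if c=="top" else (220,150,330,250),5,f"pics/{c}4.png")
a,d=cv2.imread("pics/top4.png"),cv2.imread("pics/side4.png")
cv2.imwrite("pics/four.png",cv2.resize(np.hstack([a[:500,200:],d]),(790,410)))
```

```text
0.018824501490356655 [ 0.5552391  -0.06015936  0.04618055] [ 1.01390638 -0.31074614  0.86044994] [-0.00158801 -0.10462839  0.06168882] 15.4
top [(0.61, [306.8, 182.7]), (0.59, [183.4, 170.0]), (0.55, [311.6, 262.1])]
side [(0.86, [266.8, 210.1]), (0.83, [216.3, 172.3]), (0.75, [277.6, 210.9]), (0.65, [210.0, 257.9])]
```

View pics/four.png

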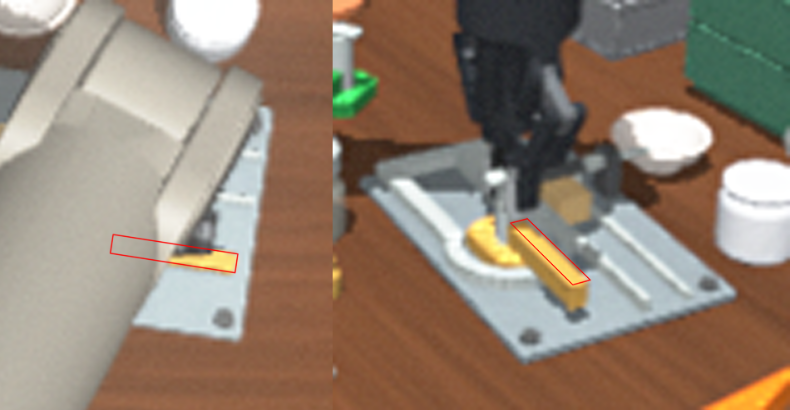

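In both views the predicted (red) arm outline lies on the brass arm, so the flats are in line with the slot. Now I'll slide it.

Run:
```python
from h import *
z=ctrl.sense()["position"][2]*1e3
for x,th in((45,20),(80,20),(94,12)):
    t=ctrl.move_l(W(x,0,z),velocity=.05,threshold=th)
    s=ctrl.sense();print(x,t,w2b(b,s["position"])*1e3,s["position"][2],s["wrist_force"],s["moment"],s["finger_gap"],s["clock"])
    if t and x<90:break
```

```text
45 False [46.05070748 -0.05924366] 0.04617232692645415 [-0.23740307 -0.65304763  2.07760169] [-0.08845635 -0.02741497 -0.01094724] 0.01876954685246906 16.65
80 False [ 8.16192671e+01 -4.96069455e-02] 0.04617514568193136 [-0.19242085 -0.82174662  2.29549936] [-0.07364822 -0.10032778  0.0735131 ] 0.018824533440039946 17.5
94 False [ 9.07305989e+01 -1.87752054e-02] 0.046346672506746706 [-0.49237745 -7.0940754   3.07007855] [-1.40826017  0.28647756  0.03881543] 0.018585096090648425 17.9333
```

The rest met the end wall at 90.7 mm with about 7 N. Now I'll release, withdraw and inspect.

Run:
```python
from h import *
p=ctrl.sense()["position"]
hand.gripper_open()
ctrl.move_l(p+[0,0,.12],velocity=.15)
ctrl.movej([-1.286, 0.311, 0.014, 1.512, -0.004, 1.319, -0.027])
im=capture("top")
x0=90/1e3
h=[(b2w(b,PL),(0,255,0)),(b2w(b,np.array([[2,-6,38],[2,6,38],[80,6,38],[80,-6,38]])/1e3),(0,0,255)),
(b2w(b,np.array([[17,-70.5,28],[17,-46.5,28],[122,-46.5,28],[122,-51.5,28],[62,-70.5,28]])/1e3),(255,0,0))]
overlay("top",im,h,(215,120,335,210),6,"pics/c5.png")
s=ctrl.sense();print(s["clock"],s["position"])
```

```text
21.8417 [0.17791912 0.52017737 0.23079162]
```

View pics/c5.png

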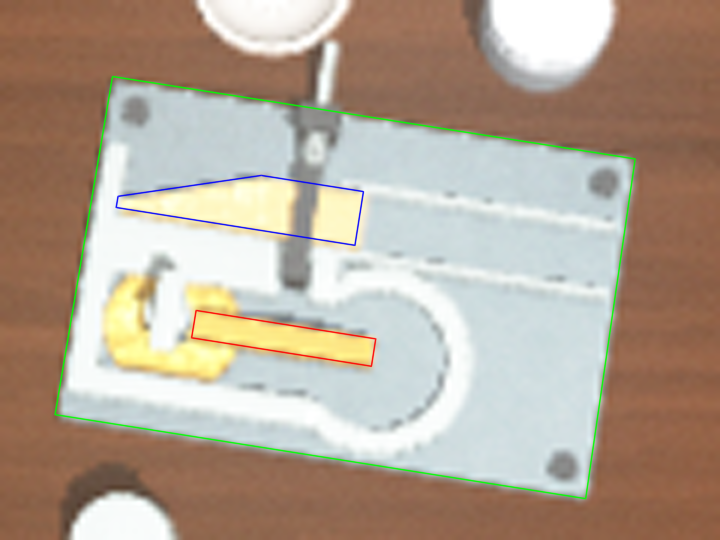

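The rest's arm and the wedge both lie on their predicted home outlines (arm end at crop (373,350), wedge tail at (361,217)). The gate is open and the neighbouring things haven't moved, so I'm handing it in.

```bash
python3 -c "
from bench import *
print(ctrl.close_job())"
```

```text
the job is handed in; nothing more can be done
None
```

The job is handed in at about 22 s on the clock: the last picture showed the wedge at its stop holding the gate open and the rest slid fully home in the slot, with the things beside the bed unmoved; the hand-in returned no verdict.

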